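# Push a control board up out of its slotted holder to the depth stop

## Task

Slide the green control board up its sloping slotted holder by its lower edge, over the crest, until it lies flat on the level bed, then on along the bed until it meets the red-faced depth stop and has just nudged it back: a few millimetres, never as much as a centimetre. The stop has been clamped at an unknown place along the bed, so feel for it with the board and move it only with the board. Push gently, and leave the brush pot, the black tape and the steel bracket where they are.

Things in the scene. Friction and masses are not known exactly. Their poses are not given: they have to be found in the camera images.
- holder: Fixed aluminium feeder on a dark base plate, 410 x 150 mm. Origin: on the bench right under the crest where slope and level bed meet. +x: the way the board travels (up the slope, then along the bed); y across, z up. Two runners (own |y| 30 to 60 mm) carry the board; the 60 mm gap between them is open end to end, so closed fingers can run in it, tips below the board, down to the base plate (z 6 mm).
- crest (a point): Middle of the crest, in the gap, at the runners' top (z 130 mm). The slope comes up to it at 35 degrees (0.611 rad); the level bed runs on from it at z 130 mm. Side walls and fences stand at most 13 mm over the runners and guide the board with about 2 mm play each side. Let go on the slope, the board may slide back down.
- slope_foot (a point): Lower end of the slope, in the gap, at the runners' top: 174 mm from the crest along the slope. Black lips over the board's side edges run from 66 to 171 mm below the crest (13 mm high over the runners): between them the board can only slide. Once its middle is past the crest and its lower edge out of the lips, it tips onto the bed by itself.
- bed_end (a point): Far end of the level bed, in the gap at the runners' top, 259 mm past the crest. A grey bridge carrying the depth stop is clamped across the bed before it, standing 38 mm over the bed.
- board: Green control board with black chips, 120 x 110 x 6 mm, about 0.22 kg. Origin: centre of its underside; x along its length (up the slope at first), z out of the chip face. Edges at x = -60 and 60 mm are bare and can be pushed in the middle 60 mm. It starts in the slots on foot stops, its lower edge 160 mm below the crest (z about 38 mm). It takes 1 to 4 N to push on the slope, 1 to 2 N on the level.
- depth_stop (a joint): Travel (m) of the depth stop, a red-faced upright plate 96 mm wide, 33 mm high, 1.5 mm over the bed. It slides toward holder +x when pushed with over 4 N and stays where left. 0 at the start, at most 0.025. Its face starts 137 to 187 mm past the crest, depending on where its bridge (39 mm behind the face) is clamped; that place is not reported.
- brush_pot: Bystander: loose black pot with red rim, 70 mm across, 94 mm high, standing on the bench beside the holder on its -y side. Origin: centre of its underside.
- black_tape: Bystander: loose roll of black tape, 62 mm across, 19 mm high, lying beside the holder on its +y side. Origin: centre of its underside.
- bracket_a: Bystander: loose steel angle bracket, 28 x 50 x 35 mm, on the bench beside the slope on the holder's -y side. Origin: centre of its underside.
Not all that is in view belongs to the job. Of the things that look like the board, the larger one is meant.

How it is judged:
By the outcome, as a careful person would: the job done as asked, in the order asked, and still so for the second after the job is handed in, with the robot touching nothing.
It also fails if it takes over 58 s, if anything falls off the work surface, if the arm or the gripper's body presses on something with over 40 N, if the wrist force passes 120 N, or if a joint passes its speed limit or range.

## Robot

A 7-joint arm with a two-finger parallel gripper is mounted at the origin on a cart in front of the work surface, level with it; the furniture and walls round the work are solid. World frame = base frame: x ahead of the robot, y to its left, z up, the work surface at z = 0. Lengths are in m, angles in rad, forces in N, time in s.
With the tool pointing down it reaches from about 0.425 to 1.025 m from the base axis. Payload 3.6 kg.
Tool frame: the origin (TCP) lies at the centre of the arm's flange, where the gripper is bolted on; the fingertips stand 173 mm ahead of it and the grasp point (between the pads) lies 155 mm ahead of it; z points along the fingers, y is the direction in which the jaws open and shut (so a half turn about z gives the same grasp; the last joint's range is limited). The gripper opens to 85 mm and grips with 20 to 120 N. Pads are 22 mm wide; open, the fingers measure 114 mm over their backs; the gripper's body (76 mm by 85 mm) begins 54 mm behind the grasp point. The pads swing forward as they close: fully open they stand 13 mm farther back than shut.
Start: joints at [-1.256, 0.591, 0.048, 1.609, -0.033, 0.943, -0.034], TCP at [0.288, 0.665, 0.405] pointing down, gripper open.
Joint ranges: [-2.69, 2.69], [-0.47, 2.24], [-1.27, 1.36], [0.19, 2.51], [-1.53, 4.68], [0.08, 2.07], [-3.09, 3.09]. Speed limits (rad/s): [2.57, 2.57, 3.14, 3.14, 3.14, 3.14, 3.14].

## Interface

Orientations are given as a rotation vector (axis times angle).
In Python, from bench import * gives the robot as it stands. The module is installed in compiled form; this text tells all that it offers.
- The arm moves only by the tool move_arm, never from a script. Its argument "rows" is a list of rows, each an object of numbers: "tx", "ty", "tz": the shift along the tool's x, y, z each as a share of 20 cm, from -1 to 1; "rx", "ry", "rz": the turn, a rotation vector about the tool's x, y, z each as a share of 90 degrees, from -1 to 1; "fingers": the opening, from 0 (shut) to 1 (fully open). In form: [{"tx": .., "ty": .., "tz": .., "rx": .., "ry": .., "rz": .., "fingers": ..}, ...]. A call has 1 to 10 rows; each row shifts and turns the pose as measured when the row begins, along the tool's axes as they then stand; what a row does not reach is not made up. A row lasts 1/10 s, in which the tool goes at most 50 mm and 8.59 degrees, less where a joint would pass 70% of its speed; a pose out of reach is approached as far as the arm can. A call with a number of a shift or a turn outside -1 to 1 is refused whole. A call with a gripper value outside its range is refused whole. The fingers move at their own pace and stop on an object; "grip_force" is the grip in N (left out, the last holds). Time passes only in rows, so rows that do not move let the fingers close. It gives the time, the measured TCP pose, the force and the opening at its end, in the units of the state.
- observe(): the state, without advancing time (a new reading comes with each control period).
- grab_frame(name): name is "scene" or "top"; returns the picture (400x640x3 uint8, blue, green, red); there is no depth.
- camera_params(name): a dict with "fx", "fy", "cx", "cy" (pixels), "R" (3x3) and "t" (3): a world point X has camera coordinates R X + t. Camera axes: x right, y down, z forward; pixel columns grow to the right and rows downward; lengths in m; the calibration is good to about 2 mm. A picture is of the moment at which its call begins. camera_params takes no time and is no camera call.
- hand_in(): hands the job in, once; it reports no verdict.
The state is a dict: "t": time; "joints": joint angles; "qvel": joint speeds; "joint_efforts": joint torques, N m; "tcp_pos": TCP position; "ee_rot": TCP orientation; "contact_force": force on the tool from outside, world axes, zero at the start; "ft_torque": the same for the moment, N m; "grip_width": finger opening in m.
Only numpy, scipy, OpenCV 4.12 (cv2) and the standard library are available. Lean on these libraries where they do the work, as an engineer would, in place of code of your own. Each camera call takes 0.05 s, during which the arm holds its last target. There are 200 camera calls.

## Working session

There is one attempt and no reset: what is moved stays moved. The work goes in short steps, Python scripts to look and compute and a tool call to move; the robot and the scene stay as the last step left them, time stands still between calls to the robot, and variables do not carry over. Pictures are saved under pics/ and viewed, about 8 in all and at most 12, crops included, and the job is handed in when it is done.

Besides the shell and the picture viewer there is one more tool, called after "Request:" as a command line: name --argument value ..., lists and objects as JSON in quotes. move_arm: Moves the arm, as the interface text tells. Shift numbers are shares of 20 cm and turn numbers shares of 90 degrees, none past 1 either way. Its arguments: {"type":"object","properties":{"rows":{"type":"array"},"grip_force":{"type":"number"}},"required":["rows"]}

```bash
mkdir -p pics
python3 - <<'E'
from bench import *
import cv2
for n in("scene","top"):
    cv2.imwrite(f"pics/{n}0.png",grab_frame(n)); p=camera_params(n); print(n,p)
s=observe();print(s)
E
```

```text
scene {'fx': 462.8224896016025, 'fy': 462.8224896016025, 'cx': 316.4102887776673, 'cy': 198.88301853081535, 'R': array([[-0.46123896,  0.88727069,  0.00305744],
       [ 0.43616046,  0.22973184, -0.87005019],
       [-0.77267242, -0.39996751, -0.49295366]]), 't': array([ 0.16993615, -0.16440967,  1.75355667])}
top {'fx': 513.6167597770875, 'fy': 513.6167597770875, 'cx': 319.11729483900064, 'cy': 197.84475495032933, 'R': array([[ 0.01457513, -0.99970282, -0.01954091],
       [-0.9944294 , -0.01245235, -0.10466669],
       [ 0.10439225,  0.02095758, -0.99431536]]), 't': array([0.07157412, 0.54034408, 1.32448104])}
{'t': 0.1, 'joints': array([-1.25551219,  0.59205393,  0.04830389,  1.60970623, -0.03332682,
        0.94271494, -0.03372457]), 'qvel': array([ 0.00012936, -0.00049425,  0.00096716, -0.00402031, -0.00164807,
       -0.00040529,  0.00093605]), 'joint_efforts': array([ 4.70487357e-03, -5.49997687e+01,  1.55309994e+00, -1.98823482e+01,
        9.67150176e-03,  3.82857965e-03, -8.25015320e-06]), 'tcp_pos': array([0.28799465, 0.66491061, 0.40363115]), 'ee_rot': array([-0.63752681, -3.07588927,  0.00322182]), 'contact_force': array([-0.50802822, -1.05247491,  0.23309086]), 'ft_torque': array([0.05195714, 0.04475184, 0.03019482]), 'grip_width': 0.08508492595688659}
```

View pics/scene0.png

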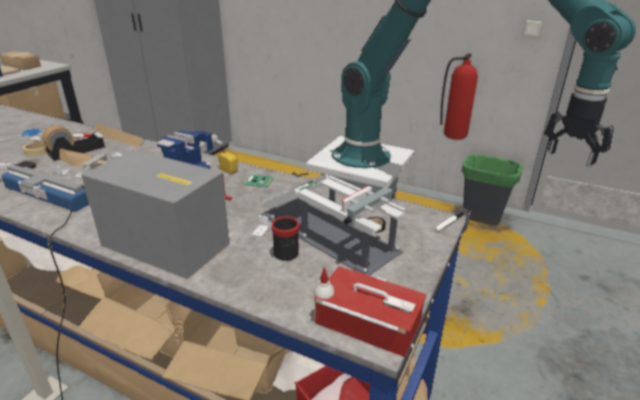

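View pics/top0.png

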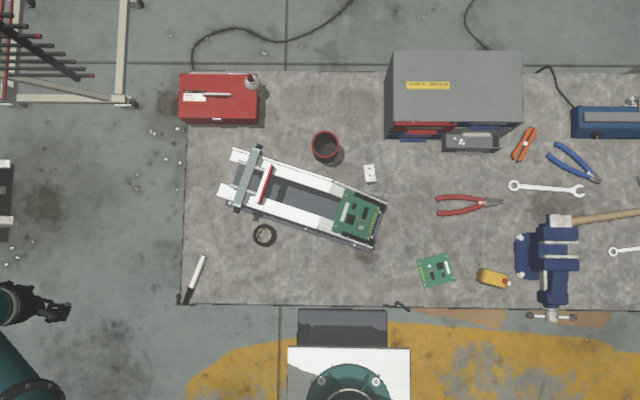

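The top view shows the holder with its slope on the right (foot near (380,235)) and the bed running left to the grey bridge at (243,180) and the red face at (265,185). There are two green boards. The one at (358,213) lies in the slots and is larger. The one at (436,270) is loose on the bench and smaller. The first fits the description, and I'll confirm it in a crop.

```bash
cat > h.py <<'E'
import numpy as np, cv2
from bench import *
def ray(n,u,v,z):
    p=camera_params(n);d=np.array([(u-p['cx'])/p['fx'],(v-p['cy'])/p['fy'],1.])
    R,t=np.array(p['R']),np.array(p['t']);c=-R.T@t;w=R.T@d
    return c+w*(z-c[2])/w[2]
def proj(n,X):
    p=camera_params(n);q=np.array(p['R'])@X+p['t'];return p['fx']*q[0]/q[2]+p['cx'],p['fy']*q[1]/q[2]+p['cy']
E
python3 - <<'E'
from h import *
im=cv2.imread("pics/top0.png")
c=cv2.resize(im[130:270,205:405],None,fx=4,fy=4,interpolation=cv2.INTER_CUBIC)
cv2.imwrite("pics/crop1.png",c)
hsv=cv2.cvtColor(im,cv2.COLOR_BGR2HSV)
for nm,lo,hi in(("green",(60,90,40),(95,255,255)),("red",(0,150,90),(8,255,255))):
    m=cv2.inRange(hsv,lo,hi); m=cv2.morphologyEx(m,cv2.MORPH_CLOSE,np.ones((5,5))) if nm=="green" else m
    for k in cv2.findContours(m,0,2)[0]:
        if cv2.contourArea(k)>25: print(nm,cv2.contourArea(k),cv2.minAreaRect(k),cv2.boxPoints(cv2.minAreaRect(k)).round(1).tolist())
E
```

```text
(no output)
```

View pics/crop1.png

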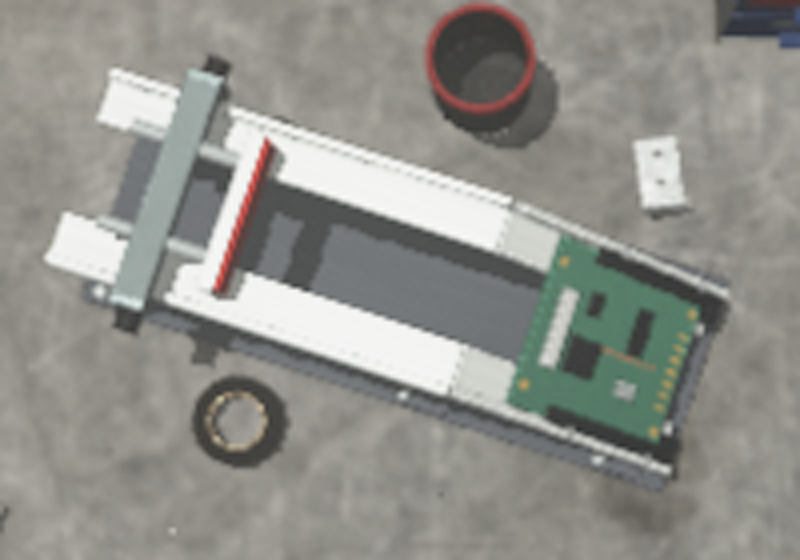

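The crop confirms it: the board in the slots, about 120 x 110 mm, is the one meant, with its lower edge at the foot stops. Crest line at crop pixels (505,225) to (455,370), red face from (268,140) to (217,292). Next I compute the frame.

Run:
```python
from h import *
im=cv2.imread("pics/top0.png")
g=lambda x,y,z:ray("top",(x+.5)/4-.5+205,(y+.5)/4-.5+130,z)
cu,cl=g(498,247,.13),g(462,345,.13); eu,el=g(97,122,.13),g(65,212,.13)
C=(cu+cl)/2;E_=(eu+el)/2
print("crest",C,"gap",np.linalg.norm(cu-cl),"end",E_,np.linalg.norm(eu-el),"len",np.linalg.norm(E_-C))
ex=(E_-C)/np.linalg.norm(E_-C);ey=np.array([-ex[1],ex[0],0]);print("yaw",np.degrees(np.arctan2(ex[1],ex[0])))
L=lambda P:(np.dot(P-C,ex),np.dot(P-C,ey))
for n,x,y,z in(("redtop",268,140,.1645),("redtop",217,292,.1645),("crestO",513,203,.13),("crestO",448,393,.13),("brdupU",560,237,.13-.04*np.sin(.611)+.005),("brdupL",512,400,.13-.04*np.sin(.611)+.005),("lowU",700,300,.043),("lowL",655,438,.043),("pot",480,55,.094),("brk",660,175,.035),("tape",238,420,.019)):
    P=g(x,y,z);print(n,P.round(4),np.round(L(P),4))
hsv=cv2.cvtColor(im,cv2.COLOR_BGR2HSV);print(hsv[213,345],hsv[185,264],flush=True)
```

```text
crest [0.51481814 0.06312323 0.13      ] gap 0.0637644115344597 end [0.59134973 0.30954892 0.13      ] 0.05893647235508176 len 0.25803624283076965
yaw 72.74695129920856
redtop [0.6035 0.1908 0.1645] [ 0.1482 -0.0469]
redtop [0.5119 0.2189 0.1645] [0.1479 0.049 ]
crestO [0.5721 0.0437 0.13  ] [-0.0015 -0.0604]
crestO [0.4555 0.0817 0.13  ] [0.0002 0.0622]
brdupU [0.5537 0.0143 0.1121] [-0.0351 -0.0516]
brdupL [0.4526 0.0428 0.1121] [-0.0378  0.0534]
lowU [ 0.5221 -0.0789  0.043 ] [-0.1335 -0.0491]
lowL [ 0.4323 -0.0501  0.043 ] [-0.1326  0.0452]
pot [0.6716 0.0656 0.094 ] [ 0.0488 -0.149 ]
brk [ 0.6051 -0.0532  0.035 ] [-0.0843 -0.1207]
tape [0.4409 0.2229 0.019 ] [0.1307 0.118 ]
[ 35   8 197] [  1 137 193]
```

Request:
move_arm --rows '[{"tx": -0.18, "ty": -0.15, "fingers": 0}, {"tx": -0.18, "ty": -0.15, "fingers": 0}, {"tx": -0.18, "ty": -0.15, "fingers": 0}, {"tx": -0.18, "ty": -0.15, "fingers": 0}, {"tx": -0.18, "ty": -0.15, "fingers": 0}, {"tx": -0.18, "ty": -0.15, "fingers": 0}, {"tx": -0.18, "ty": -0.15, "fingers": 0}, {"tx": -0.18, "ty": -0.15, "fingers": 0}, {"tx": -0.18, "ty": -0.15, "fingers": 0}, {"tx": -0.18, "ty": -0.15, "fingers": 0}]'

```text
invalid input
```

```bash
cat >> h.py <<'E'
from scipy.spatial.transform import Rotation as Ro
C=np.array([.5148,.0631,0]);YAW=np.radians(72.7);c,s=np.cos(YAW),np.sin(YAW)
H=np.array([[c,-s,0],[s,c,0],[0,0,1]])  # holder axes as columns
def st():
    o=observe();T=Ro.from_rotvec(o['ee_rot']).as_matrix();p=np.array(o['tcp_pos']);tip=p+T[:,2]*.173
    print("t %.2f"%o['t'],"tcp",p.round(4),"tip holder mm",(H.T@(tip-C)*1e3).round(1),"F holder",(H.T@o['contact_force']).round(2),"grip %.3f"%o['grip_width'],"j",np.round(o['joints'],2))
    return T,p,tip
def plan(target_h,turn=True):
    T,p,tip=st();D=np.column_stack([H[:,0],-H[:,1],[0,0,-1]])  # wanted tool axes
    tw=C+H@np.array(target_h)/1e3
    dp=(tw-D[:,2]*.173-p) if turn else tw-tip
    print("tool shift mm",(T.T@dp*1e3).round(1),"as share",(T.T@dp/.2).round(3),"turn share",(Ro.from_matrix(T.T@D).as_rotvec()/(np.pi/2)).round(3))
E
python3 -c "
from h import *
plan((-165,0,240))"
```

```text
t 0.10 tcp [0.288  0.6649 0.4036] tip holder mm [506.8 395.5 230.6] F holder [-1.16  0.17  0.23] grip 0.085 j [-1.26  0.59  0.05  1.61 -0.03  0.94 -0.03]
tool shift mm [-464.9 -626.2   -8. ] as share [-2.325 -3.131 -0.04 ] turn share [-0.001  0.001  0.932]
```

Request:
move_arm --rows '[{"tx": -0.18, "ty": -0.15, "tz": 0, "rx": 0, "ry": 0, "rz": 0, "fingers": 0}, {"tx": -0.18, "ty": -0.15, "tz": 0, "rx": 0, "ry": 0, "rz": 0, "fingers": 0}, {"tx": -0.18, "ty": -0.15, "tz": 0, "rx": 0, "ry": 0, "rz": 0, "fingers": 0}, {"tx": -0.18, "ty": -0.15, "tz": 0, "rx": 0, "ry": 0, "rz": 0, "fingers": 0}, {"tx": -0.18, "ty": -0.15, "tz": 0, "rx": 0, "ry": 0, "rz": 0, "fingers": 0}, {"tx": -0.18, "ty": -0.15, "tz": 0, "rx": 0, "ry": 0, "rz": 0, "fingers": 0}, {"tx": -0.18, "ty": -0.15, "tz": 0, "rx": 0, "ry": 0, "rz": 0, "fingers": 0}, {"tx": -0.18, "ty": -0.15, "tz": 0, "rx": 0, "ry": 0, "rz": 0, "fingers": 0}]'

```text
t: 0.9
tcp_pos: [0.4568, 0.3275, 0.3981]
ee_rot: [-0.608, -3.075, 0.003]
contact_force: [1.0, -0.0, 0.5]
grip_width: 0.0
```

```bash
python3 -c "
from h import *
plan((-165,0,240))"
```

```text
t 0.90 tcp [0.4568 0.3275 0.3981] tip holder mm [234.8 135.3 225.1] F holder [ 0.27 -0.98  0.54] grip 0.000 j [-0.75  0.4   0.06  1.99 -0.04  0.77  0.52]
tool shift mm [-168.7 -386.9  -14.8] as share [-0.843 -1.935 -0.074] turn share [-0.005 -0.002  0.944]
```

Request:
move_arm --rows '[{"tx": 0, "ty": 0, "tz": -0.05, "rx": 0, "ry": 0, "rz": 0.095, "fingers": 0}, {"tx": 0, "ty": 0, "tz": -0.02, "rx": 0, "ry": 0, "rz": 0.095, "fingers": 0}, {"tx": 0, "ty": 0, "tz": 0, "rx": 0, "ry": 0, "rz": 0.095, "fingers": 0}, {"tx": 0, "ty": 0, "tz": 0, "rx": 0, "ry": 0, "rz": 0.095, "fingers": 0}, {"tx": 0, "ty": 0, "tz": 0, "rx": 0, "ry": 0, "rz": 0.095, "fingers": 0}, {"tx": 0, "ty": 0, "tz": 0, "rx": 0, "ry": 0, "rz": 0.095, "fingers": 0}, {"tx": 0, "ty": 0, "tz": 0, "rx": 0, "ry": 0, "rz": 0.095, "fingers": 0}, {"tx": 0, "ty": 0, "tz": 0, "rx": 0, "ry": 0, "rz": 0.095, "fingers": 0}, {"tx": 0, "ty": 0, "tz": 0, "rx": 0, "ry": 0, "rz": 0.095, "fingers": 0}, {"tx": 0, "ty": 0, "tz": 0, "rx": 0, "ry": 0, "rz": 0.095, "fingers": 0}]'

```text
t: 1.9
tcp_pos: [0.4614, 0.3125, 0.4096]
ee_rot: [2.551, 1.833, -0.025]
contact_force: [0.1, -0.2, 1.0]
grip_width: -0.0001
```

```bash
python3 -c "
from h import *
plan((-170,0,220))"
```

```text
t 1.90 tcp [0.4614 0.3125 0.4096] tip holder mm [220.  126.7 236.6] F holder [-0.21 -0.12  0.96] grip -0.000 j [-1.02  0.41  0.46  2.   -0.25  0.81 -0.74]
tool shift mm [-389.   134.1   20.4] as share [-1.945  0.67   0.102] turn share [-0.006  0.008 -0.014]
```

Request:
move_arm --rows '[{"tx": -0.22, "ty": 0.076, "tz": 0, "rx": 0, "ry": 0, "rz": 0, "fingers": 0}, {"tx": -0.22, "ty": 0.076, "tz": 0, "rx": 0, "ry": 0, "rz": 0, "fingers": 0}, {"tx": -0.22, "ty": 0.076, "tz": 0, "rx": 0, "ry": 0, "rz": 0, "fingers": 0}, {"tx": -0.22, "ty": 0.076, "tz": 0, "rx": 0, "ry": 0, "rz": 0, "fingers": 0}, {"tx": -0.22, "ty": 0.076, "tz": 0, "rx": 0, "ry": 0, "rz": 0, "fingers": 0}, {"tx": -0.22, "ty": 0.076, "tz": 0, "rx": 0, "ry": 0, "rz": 0, "fingers": 0}, {"tx": -0.22, "ty": 0.076, "tz": 0, "rx": 0, "ry": 0, "rz": 0, "fingers": 0}, {"tx": -0.22, "ty": 0.076, "tz": 0, "rx": 0, "ry": 0, "rz": 0, "fingers": 0}, {"tx": 0, "ty": 0, "tz": 0, "rx": 0, "ry": 0, "rz": 0, "fingers": 0}]'

```text
t: 2.8
tcp_pos: [0.4648, -0.0685, 0.4111]
ee_rot: [2.542, 1.842, -0.023]
contact_force: [-0.6, 0.2, -0.2]
grip_width: 0.0
```

```bash
python3 -c "
from h import *
plan((-170,0,150))"
```

```text
t 2.80 tcp [ 0.4648 -0.0685  0.4111] tip holder mm [-142.7    9.8  238.2] F holder [ 0.04  0.66 -0.23] grip 0.000 j [-0.4   0.3   0.56  2.18 -0.22  0.73 -0.02]
tool shift mm [-28.2   9.7  88.4] as share [-0.141  0.048  0.442] turn share [-0.004  0.008 -0.009]
```

Request:
move_arm --rows '[{"tx": -0.13, "ty": 0.05, "tz": 0.1, "rx": 0, "ry": 0, "rz": -0.01, "fingers": 0}, {"tx": 0, "ty": 0, "tz": 0.2, "rx": 0, "ry": 0.005, "rz": 0, "fingers": 0}, {"tx": 0, "ty": 0, "tz": 0.2, "rx": 0, "ry": 0.003, "rz": 0, "fingers": 0}, {"tx": 0, "ty": 0, "tz": 0.1, "rx": 0, "ry": 0, "rz": 0, "fingers": 0}, {"tx": 0, "ty": 0, "tz": 0, "rx": 0, "ry": 0, "rz": 0, "fingers": 0}]'

```text
t: 3.3
tcp_pos: [0.4672, -0.0978, 0.2886]
ee_rot: [-2.528, -1.859, -0.002]
contact_force: [-0.8, 0.1, 0.6]
grip_width: 0.0
```

```bash
python3 -c "
from h import *
plan((-165,0,24))
im=grab_frame('top');cv2.imwrite('pics/top1.png',cv2.resize(im[130:270,230:430],None,fx=4,fy=4,interpolation=cv2.INTER_CUBIC))
im=grab_frame('scene');cv2.imwrite('pics/sc1.png',cv2.resize(im[130:280,250:450],None,fx=4,fy=4,interpolation=cv2.INTER_CUBIC))"
```

```text
t 3.30 tcp [ 0.4672 -0.0978  0.2886] tip holder mm [-167.2   -2.   115.6] F holder [-0.17  0.83  0.58] grip 0.000 j [-0.17  0.51  0.38  2.26 -0.44  0.45  0.26]
tool shift mm [ 2.5 -2.2 91.6] as share [ 0.012 -0.011  0.458] turn share [-0.001 -0.002 -0.   ]
```

View pics/sc1.png

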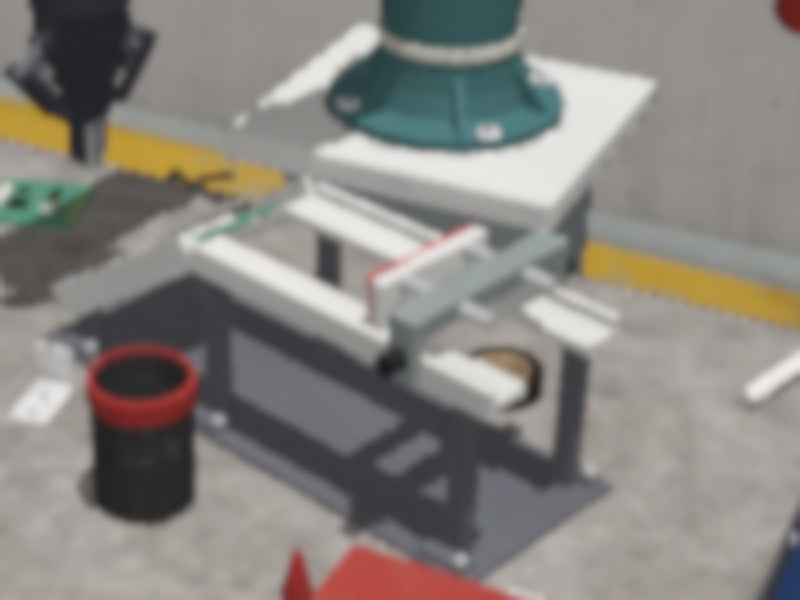

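The scene crop shows the closed fingers at (88,150) beyond the slope foot. The linkage widens well above the tips, so I'll keep the insertion shallow. Going down to tip z of about 30 mm.

Request:
move_arm --rows '[{"tx": 0.01, "ty": -0.01, "tz": 0.2, "rx": 0, "ry": 0, "rz": 0, "fingers": 0}, {"tx": 0, "ty": 0, "tz": 0.15, "rx": 0, "ry": 0, "rz": 0, "fingers": 0}, {"tx": 0, "ty": 0, "tz": 0.08, "rx": 0, "ry": 0, "rz": 0, "fingers": 0}, {"tx": 0, "ty": 0, "tz": 0, "rx": 0, "ry": 0, "rz": 0, "fingers": 0}]'

```text
t: 3.8
tcp_pos: [0.4725, -0.0941, 0.2084]
ee_rot: [2.518, 1.86, 0.025]
contact_force: [0.5, 0.7, 0.1]
grip_width: 0.0001
```

```bash
python3 -c "
from h import *
plan((-147,0,28))"
```

```text
t 3.80 tcp [ 0.4725 -0.0941  0.2084] tip holder mm [-161.5   -9.6   35.4] F holder [ 0.83 -0.26  0.1 ] grip 0.000 j [-0.04  0.65  0.2   2.28 -0.55  0.24  0.36]
tool shift mm [15.6 -6.5  7.4] as share [ 0.078 -0.032  0.037] turn share [ 0.012 -0.004  0.002]
```

Request:
move_arm --rows '[{"tx": 0.03, "ty": -0.032, "tz": 0.03, "rx": 0.012, "ry": -0.004, "rz": 0.002, "fingers": 0}, {"tx": 0.02, "ty": 0, "tz": 0, "rx": 0, "ry": 0, "rz": 0, "fingers": 0}, {"tx": 0, "ty": 0, "tz": 0, "rx": 0, "ry": 0, "rz": 0, "fingers": 0}]'

```text
t: 4.1
tcp_pos: [0.4711, -0.0813, 0.2054]
ee_rot: [2.527, 1.862, 0.005]
contact_force: [-0.3, 0.2, 0.4]
grip_width: -0.0003
```

```bash
python3 -c "
from h import *
plan((-140,0,30))"
```

```text
t 4.10 tcp [ 0.4711 -0.0813  0.2054] tip holder mm [-150.7   -2.    32.4] F holder [0.1  0.39 0.43] grip -0.000 j [-0.08  0.66  0.21  2.29 -0.56  0.24  0.34]
tool shift mm [10.9 -1.2  2.4] as share [ 0.054 -0.006  0.012] turn share [ 0.003 -0.001  0.001]
```

Request:
move_arm --rows '[{"tx": 0.02, "ty": -0.006, "tz": 0.01, "rx": 0.003, "ry": 0, "rz": 0, "fingers": 0}, {"tx": 0.02, "ty": 0, "tz": -0.01, "rx": 0, "ry": 0, "rz": 0, "fingers": 0}, {"tx": 0.03, "ty": 0, "tz": -0.021, "rx": 0, "ry": 0, "rz": 0, "fingers": 0}, {"tx": 0.03, "ty": 0, "tz": -0.021, "rx": 0, "ry": 0, "rz": 0, "fingers": 0}]'

```text
t: 4.5
tcp_pos: [0.476, -0.0615, 0.2158]
ee_rot: [2.529, 1.861, 0.001]
contact_force: [-1.0, -2.8, -1.7]
grip_width: -0.0004
```

```bash
python3 -c "
from h import *
plan((-120,0,45))"
```

```text
t 4.50 tcp [ 0.476  -0.0615  0.2158] tip holder mm [-130.7   -0.4   42.8] F holder [-2.95  0.08 -1.74] grip -0.000 j [-0.15  0.64  0.25  2.28 -0.56  0.27  0.29]
tool shift mm [10.6  0.  -2.2] as share [ 0.053  0.    -0.011] turn share [ 0.001  0.    -0.   ]
```

Request:
move_arm --rows '[{"tx": 0.04, "ty": 0, "tz": -0.027, "rx": 0, "ry": 0, "rz": 0, "fingers": 0}, {"tx": 0.04, "ty": 0, "tz": -0.027, "rx": 0, "ry": 0, "rz": 0, "fingers": 0}, {"tx": 0.04, "ty": 0, "tz": -0.027, "rx": 0, "ry": 0, "rz": 0, "fingers": 0}, {"tx": 0.04, "ty": 0, "tz": -0.027, "rx": 0, "ry": 0, "rz": 0, "fingers": 0}]'

```text
t: 4.9
tcp_pos: [0.4856, -0.0292, 0.2395]
ee_rot: [2.529, 1.859, -0.0]
contact_force: [-0.9, -3.0, -0.2]
grip_width: -0.0001
```

```bash
python3 -c "
from h import *
plan((-70,0,83))"
```

```text
t 4.90 tcp [ 0.4856 -0.0292  0.2395] tip holder mm [-97.1  -0.   66.5] F holder [-3.19 -0.02 -0.24] grip -0.000 j [-0.27  0.61  0.32  2.26 -0.55  0.35  0.21]
tool shift mm [ 26.8   0.4 -16.6] as share [ 0.134  0.002 -0.083] turn share [ 0.002  0.001 -0.001]
```

Request:
move_arm --rows '[{"tx": 0.04, "ty": 0, "tz": -0.027, "rx": 0, "ry": 0, "rz": 0, "fingers": 0}, {"tx": 0.04, "ty": 0, "tz": -0.027, "rx": 0, "ry": 0, "rz": 0, "fingers": 0}, {"tx": 0.04, "ty": 0, "tz": -0.027, "rx": 0, "ry": 0, "rz": 0, "fingers": 0}, {"tx": 0.04, "ty": 0, "tz": -0.026, "rx": 0, "ry": 0, "rz": 0, "fingers": 0}, {"tx": 0.02, "ty": 0, "tz": -0.01, "rx": 0, "ry": 0, "rz": 0, "fingers": 0}]'

```text
t: 5.4
tcp_pos: [0.4966, 0.0074, 0.2658]
ee_rot: [2.526, 1.858, -0.002]
contact_force: [-0.9, -5.0, -0.7]
grip_width: 0.0003
```

```bash
python3 -c "
from h import *
plan((-57,0,94))
im=grab_frame('scene');cv2.imwrite('pics/sc2.png',cv2.resize(im[100:250,250:450],None,fx=4,fy=4,interpolation=cv2.INTER_CUBIC))"
```

```text
t 5.40 tcp [0.4966 0.0074 0.2658] tip holder mm [-59.4   0.1  92.8] F holder [-5.01 -0.67 -0.7 ] grip 0.000 j [-0.4   0.57  0.4   2.23 -0.52  0.42  0.12]
tool shift mm [ 1.6  0.8 -1.2] as share [ 0.008  0.004 -0.006] turn share [ 0.003  0.003 -0.   ]
```

View pics/sc2.png

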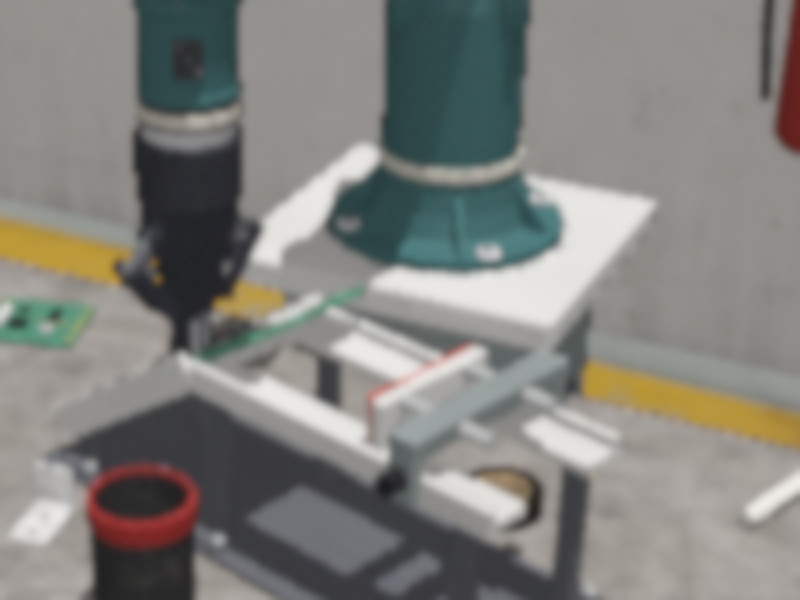

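The board still lies on the slope, nose in the air past the crest (leading edge around (360,290)), its middle about 5 mm past. I'll push a few mm more, then back off so it can tip.

Request:
move_arm --rows '[{"tx": 0.025, "ty": 0, "tz": -0.017, "rx": 0, "ry": 0, "rz": 0, "fingers": 0}, {"tx": 0.02, "ty": 0, "tz": -0.014, "rx": 0, "ry": 0, "rz": 0, "fingers": 0}, {"tx": -0.03, "ty": 0, "tz": 0, "rx": 0, "ry": 0, "rz": 0, "fingers": 0}, {"tx": -0.05, "ty": 0, "tz": 0, "rx": 0, "ry": 0, "rz": 0, "fingers": 0}, {"tx": -0.05, "ty": 0, "tz": 0, "rx": 0, "ry": 0, "rz": 0, "fingers": 0}, {"tx": -0.02, "ty": 0, "tz": 0, "rx": 0, "ry": 0, "rz": 0, "fingers": 0}, {"tx": 0, "ty": 0, "tz": 0, "rx": 0, "ry": 0, "rz": 0, "fingers": 0}]'

```text
t: 6.15
tcp_pos: [0.4908, -0.0114, 0.2733]
ee_rot: [2.526, 1.863, 0.003]
contact_force: [-0.3, -0.2, 0.2]
grip_width: 0.0001
```

```bash
python3 -c "
from h import *
plan((-90,0,115))
im=grab_frame('scene');cv2.imwrite('pics/sc3.png',cv2.resize(im[100:250,250:450],None,fx=4,fy=4,interpolation=cv2.INTER_CUBIC))
im=grab_frame('top');cv2.imwrite('pics/top3.png',im)"
```

```text
t 6.15 tcp [ 0.4908 -0.0114  0.2733] tip holder mm [-7.830e+01  1.000e-01  1.003e+02] F holder [-0.27  0.21  0.16] grip 0.000 j [-0.36  0.55  0.4   2.24 -0.51  0.43  0.15]
tool shift mm [-11.8   0.8 -14.7] as share [-0.059  0.004 -0.073] turn share [0.002 0.    0.001]
```

View pics/sc3.png

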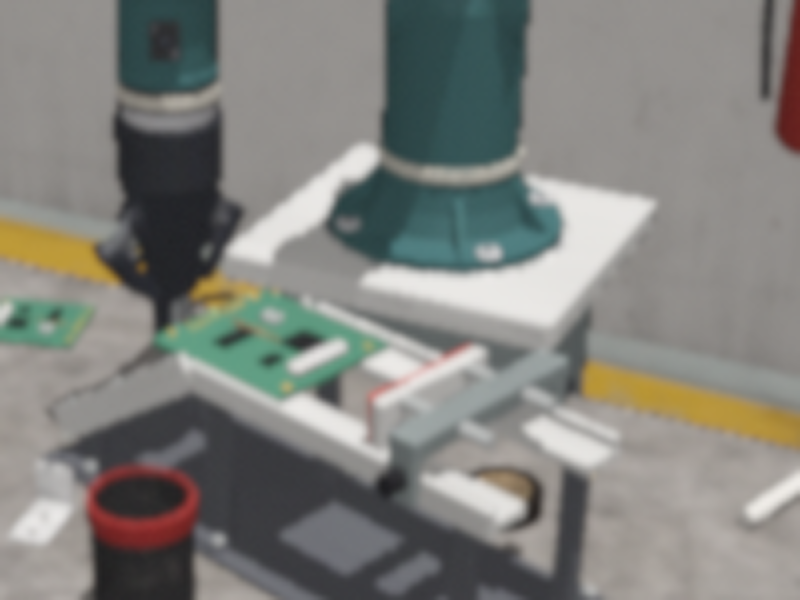

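The board has tipped and lies flat on the bed, in the fences (centre about (275,345)). I raise the tips to z 120 mm and approach the rear edge.

Request:
move_arm --rows '[{"tx": 0, "ty": 0, "tz": -0.07, "rx": 0, "ry": 0, "rz": 0, "fingers": 0}, {"tx": 0, "ty": 0, "tz": -0.035, "rx": 0, "ry": 0, "rz": 0, "fingers": 0}, {"tx": 0.02, "ty": 0, "tz": 0, "rx": 0, "ry": 0, "rz": 0, "fingers": 0}, {"tx": 0.03, "ty": 0, "tz": 0, "rx": 0, "ry": 0, "rz": 0, "fingers": 0}, {"tx": 0.03, "ty": 0, "tz": 0, "rx": 0, "ry": 0, "rz": 0, "fingers": 0}, {"tx": 0.03, "ty": 0, "tz": 0, "rx": 0, "ry": 0, "rz": 0, "fingers": 0}]'

```text
t: 6.85
tcp_pos: [0.4978, 0.0125, 0.294]
ee_rot: [2.525, 1.866, 0.002]
contact_force: [0.6, -1.1, 0.3]
grip_width: -0.0002
```

```bash
python3 -c "
from h import *
plan((0,0,120))"
```

```text
t 6.85 tcp [0.4978 0.0125 0.294 ] tip holder mm [-53.4   0.8 121. ] F holder [-0.85 -0.85  0.34] grip -0.000 j [-0.45  0.53  0.45  2.21 -0.48  0.49  0.08]
tool shift mm [53.4  1.4  0.9] as share [0.267 0.007 0.005] turn share [0.001 0.    0.002]
```

Request:
move_arm --rows '[{"tx": 0.035, "ty": 0, "tz": 0, "rx": 0, "ry": 0, "rz": 0, "fingers": 0}, {"tx": 0.035, "ty": 0, "tz": 0, "rx": 0, "ry": 0, "rz": 0, "fingers": 0}, {"tx": 0.035, "ty": 0, "tz": 0, "rx": 0, "ry": 0, "rz": 0, "fingers": 0}, {"tx": 0.035, "ty": 0, "tz": 0, "rx": 0, "ry": 0, "rz": 0, "fingers": 0}, {"tx": 0.035, "ty": 0, "tz": 0, "rx": 0, "ry": 0, "rz": 0, "fingers": 0}, {"tx": 0.03, "ty": 0, "tz": 0, "rx": 0, "ry": 0, "rz": 0, "fingers": 0}, {"tx": 0.02, "ty": 0, "tz": 0, "rx": 0, "ry": 0, "rz": 0, "fingers": 0}]'

```text
t: 7.55
tcp_pos: [0.5117, 0.0577, 0.2934]
ee_rot: [2.524, 1.864, -0.003]
contact_force: [-0.5, -2.5, 2.4]
grip_width: -0.0001
```

```bash
python3 -c "
from h import *
plan((10,0,120))
im=grab_frame('top');cv2.imwrite('pics/top4.png',cv2.resize(im[140:240,215:375],None,fx=5,fy=5,interpolation=cv2.INTER_CUBIC))"
```

```text
t 7.55 tcp [0.5117 0.0577 0.2934] tip holder mm [ -6.7   1.1 120.4] F holder [-2.56 -0.27  2.44] grip -0.000 j [-0.54  0.55  0.46  2.18 -0.48  0.51 -0.01]
tool shift mm [16.   1.4  0.4] as share [0.08  0.007 0.002] turn share [0.001 0.003 0.002]
```

View pics/top4.png

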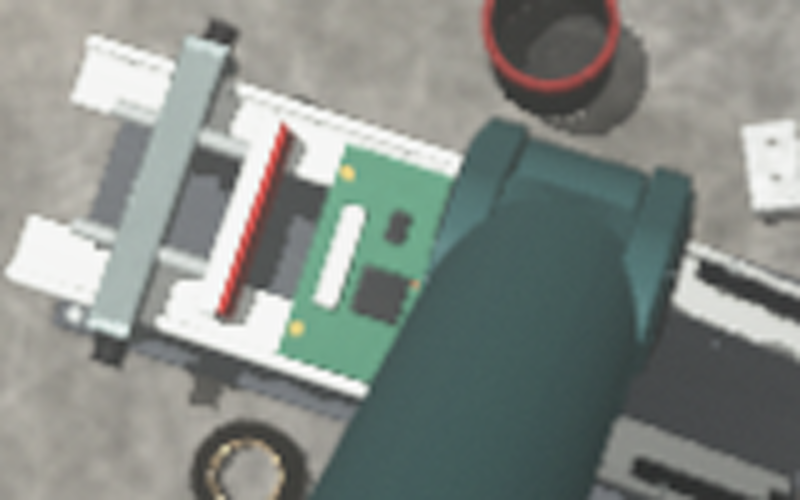

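Board flat and straight, front edge from (345,143) to (283,352), red face from (287,127) to (223,312). I compute the gap.

```bash
python3 -c "
from h import *
g=lambda x,y,z:(H.T@(ray('top',(x+.5)/5-.5+215,(y+.5)/5-.5+140,z)-C)*1e3).round(1)
print(g(345,143,.136),g(283,352,.136),g(287,127,.1645),g(223,312,.1645))"
```

```text
[122.1 -51.1 136. ] [118.1  55.4 136. ] [147.1 -46.2 164.5] [147.6  47.4 164.5]
```

Request:
move_arm --rows '[{"tx": 0.03, "ty": 0, "tz": 0, "rx": 0, "ry": 0, "rz": 0, "fingers": 0}, {"tx": 0.03, "ty": 0, "tz": 0, "rx": 0, "ry": 0, "rz": 0, "fingers": 0}, {"tx": 0.02, "ty": 0, "tz": 0, "rx": 0, "ry": 0, "rz": 0, "fingers": 0}]'

```text
t: 7.9
tcp_pos: [0.5167, 0.0741, 0.2934]
ee_rot: [2.525, 1.863, -0.004]
contact_force: [-0.8, -3.1, 2.0]
grip_width: -0.0002
```

```bash
python3 -c "
from h import *
plan((20,0,120))"
```

```text
t 7.90 tcp [0.5167 0.0741 0.2934] tip holder mm [ 10.4   1.2 120.4] F holder [-3.22 -0.11  2.04] grip -0.000 j [-0.57  0.55  0.47  2.16 -0.48  0.52 -0.04]
tool shift mm [8.9 1.5 0.3] as share [0.044 0.007 0.002] turn share [0.001 0.003 0.002]
```

Request:
move_arm --rows '[{"tx": 0.01, "ty": 0, "tz": 0, "rx": 0, "ry": 0, "rz": 0, "fingers": 0}, {"tx": 0.01, "ty": 0, "tz": 0, "rx": 0, "ry": 0, "rz": 0, "fingers": 0}]'

```text
t: 8.1
tcp_pos: [0.518, 0.0786, 0.2934]
ee_rot: [2.524, 1.864, -0.004]
contact_force: [-0.8, -3.0, 1.9]
grip_width: 0.0002
```

Request:
move_arm --rows '[{"tx": 0.01, "ty": 0, "tz": 0, "rx": 0, "ry": 0, "rz": 0, "fingers": 0}]'

```text
t: 8.2
tcp_pos: [0.5186, 0.0805, 0.2934]
ee_rot: [2.525, 1.863, -0.004]
contact_force: [-0.3, -2.5, 2.2]
grip_width: -0.0003
```

Request:
move_arm --rows '[{"tx": 0.01, "ty": 0, "tz": 0, "rx": 0, "ry": 0, "rz": 0, "fingers": 0}]'

```text
t: 8.3
tcp_pos: [0.5189, 0.0816, 0.2933]
ee_rot: [2.524, 1.863, -0.006]
contact_force: [-2.1, -7.3, 4.6]
grip_width: 0.0001
```

Request:
move_arm --rows '[{"tx": 0.01, "ty": 0, "tz": 0, "rx": 0, "ry": 0, "rz": 0, "fingers": 0}]'

```text
t: 8.4
tcp_pos: [0.5191, 0.082, 0.2934]
ee_rot: [2.525, 1.86, -0.009]
contact_force: [-1.9, -7.2, 4.1]
grip_width: 0.0
```

Request:
move_arm --rows '[{"tx": 0.015, "ty": 0, "tz": 0, "rx": 0, "ry": 0, "rz": 0.005, "fingers": 0}]'

```text
t: 8.5
tcp_pos: [0.5192, 0.0826, 0.2934]
ee_rot: [2.533, 1.847, -0.014]
contact_force: [-3.3, -8.2, 6.6]
grip_width: 0.0002
```

```bash
python3 -c "
from h import *
plan((20,0,120))
im=grab_frame('top');cv2.imwrite('pics/top5.png',cv2.resize(im[140:240,215:375],None,fx=5,fy=5,interpolation=cv2.INTER_CUBIC))"
```

```text
t 8.50 tcp [0.5192 0.0826 0.2934] tip holder mm [ 18.    1.5 120.4] F holder [-8.84  0.74  6.58] grip 0.000 j [-0.59  0.56  0.48  2.15 -0.48  0.53 -0.07]
tool shift mm [0.1 1.6 0.4] as share [0.001 0.008 0.002] turn share [ 0.     0.007 -0.006]
```

View pics/top5.png

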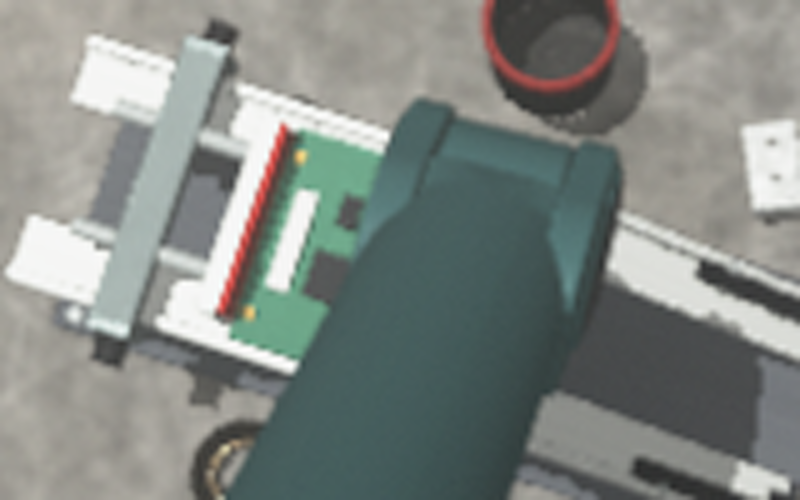

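Contact: the board's front edge is on the red face, with the face ends at (287,127) and (222,312), not visibly moved yet. I track the face centroid sub-pixel against the first picture while nudging.

```bash
cat >> h.py <<'E'
def redx(im):
    r=im[150:215,240:290].astype(float);w=np.clip(r[...,2]-np.maximum(r[...,1],r[...,0])-40,0,None)
    v,u=np.mgrid[150:215,240:290];cu,cv=(w*u).sum()/w.sum(),(w*v).sum()/w.sum()
    return cu,cv,H.T@(ray('top',cu,cv,.150)-C)*1e3
E
python3 -c "
from h import *
for f in('top0','top3'):print(f,redx(cv2.imread('pics/%s.png'%f)))
print(redx(grab_frame('top')));st()"
```

```text
top0 (np.float64(265.10032936407396), np.float64(183.29136052698252), array([150.9954272 ,  -0.59450307, 150.        ]))
top3 (np.float64(265.1093678944975), np.float64(183.30286493860845), array([150.9656564 ,  -0.57476094, 150.        ]))
(np.float64(265.0166358595194), np.float64(183.44259601560896), array([151.06945304,  -0.18390372, 150.        ]))
t 8.60 tcp [0.5192 0.0826 0.2934] tip holder mm [ 18.    1.5 120.4] F holder [-7.34 -0.36  4.76] grip -0.000 j [-0.59  0.56  0.48  2.15 -0.48  0.53 -0.07]
```

Request:
move_arm --rows '[{"tx": 0.015, "ty": 0, "tz": 0, "rx": 0, "ry": 0.007, "rz": -0.006, "fingers": 0}]'

```text
t: 8.7
tcp_pos: [0.5191, 0.0828, 0.2933]
ee_rot: [2.53, 1.86, -0.006]
contact_force: [-3.1, -9.2, 5.9]
grip_width: -0.0003
```

```bash
python3 -c "
from h import *
print(redx(grab_frame('top')));plan((20,0,120))"
```

```text
(np.float64(264.59127065062205), np.float64(183.25474199469713), array([152.19396646,  -0.29901959, 150.        ]))
t 8.75 tcp [0.519  0.0829 0.2933] tip holder mm [ 19.5   2.  120.3] F holder [-8.37  0.67  3.49] grip 0.000 j [-0.59  0.56  0.47  2.15 -0.48  0.53 -0.06]
tool shift mm [-0.1  1.9  0.3] as share [-0.001  0.009  0.002] turn share [-0.001  0.002 -0.001]
```

The stop has moved about 1.2 mm. I go on in small steps towards about 4 mm.

Request:
move_arm --rows '[{"tx": 0.018, "ty": 0, "tz": 0, "rx": 0, "ry": 0, "rz": 0, "fingers": 0}, {"tx": 0.018, "ty": 0, "tz": 0, "rx": 0, "ry": 0.003, "rz": 0, "fingers": 0}]'

```text
t: 8.95
tcp_pos: [0.5193, 0.0841, 0.2933]
ee_rot: [2.535, 1.853, -0.01]
contact_force: [-3.6, -9.6, 5.2]
grip_width: -0.0
```

```bash
python3 -c "
from h import *
print(redx(grab_frame('top')));plan((20,0,120))"
```

```text
(np.float64(264.3276359143328), np.float64(182.97446457990117), array([153.01923446,  -0.74761066, 150.        ]))
t 9.00 tcp [0.5193 0.0841 0.2933] tip holder mm [ 20.3   2.4 120.3] F holder [-8.94  0.2   5.15] grip -0.000 j [-0.59  0.56  0.47  2.15 -0.48  0.54 -0.07]
tool shift mm [-1.3  1.9  0.3] as share [-0.007  0.01   0.002] turn share [-0.002  0.004 -0.004]
```

Request:
move_arm --rows '[{"tx": 0.018, "ty": 0, "tz": 0, "rx": 0, "ry": 0.003, "rz": -0.003, "fingers": 0}, {"tx": 0.018, "ty": 0, "tz": 0, "rx": 0, "ry": 0.003, "rz": 0, "fingers": 0}, {"tx": 0.018, "ty": 0, "tz": 0, "rx": 0, "ry": 0, "rz": 0, "fingers": 0}]'

```text
t: 9.3
tcp_pos: [0.5197, 0.0847, 0.2933]
ee_rot: [2.539, 1.846, -0.016]
contact_force: [-1.8, -7.4, 4.2]
grip_width: -0.0001
```

```bash
python3 -c "
from h import *
print(redx(grab_frame('top')));plan((20,0,120))"
```

```text
(np.float64(264.1625615763547), np.float64(183.17241379310346), array([153.24368375,  -0.16870252, 150.        ]))
t 9.35 tcp [0.5198 0.0848 0.2933] tip holder mm [ 20.5   2.5 120.4] F holder [-9.19  0.34  5.21] grip -0.000 j [-0.6   0.56  0.48  2.15 -0.48  0.54 -0.07]
tool shift mm [-2.1  1.7  0.4] as share [-0.011  0.009  0.002] turn share [-0.003  0.006 -0.007]
```

Request:
move_arm --rows '[{"tx": 0.023, "ty": 0, "tz": 0, "rx": 0, "ry": 0.006, "rz": -0.006, "fingers": 0}, {"tx": 0.023, "ty": 0, "tz": 0, "rx": 0, "ry": 0.003, "rz": 0, "fingers": 0}]'

```text
t: 9.55
tcp_pos: [0.5205, 0.0864, 0.2933]
ee_rot: [-2.536, -1.851, 0.011]
contact_force: [-3.0, -9.8, 4.6]
grip_width: 0.0001
```

```bash
python3 -c "
from h import *
print(redx(grab_frame('top')));plan((20,0,120))"
```

```text
(np.float64(263.1755319148936), np.float64(182.7540916530278), array([155.8399633,  -0.3953831, 150.       ]))
t 9.60 tcp [0.5206 0.0865 0.2933] tip holder mm [ 23.2   2.4 120.3] F holder [-10.37  -0.12   5.64] grip 0.001 j [-0.59  0.56  0.47  2.15 -0.49  0.54 -0.07]
tool shift mm [-4.1  1.5  0.3] as share [-0.02   0.007  0.002] turn share [-0.003  0.003 -0.005]
```

The stop is back about 4.9 mm by image and about 5 mm by tip travel. Now I back away, then lift clear.

Request:
move_arm --rows '[{"tx": -0.05, "ty": 0, "tz": 0, "rx": 0, "ry": 0, "rz": 0, "fingers": 0}, {"tx": -0.15, "ty": 0, "tz": 0, "rx": 0, "ry": 0, "rz": 0, "fingers": 0}, {"tx": -0.1, "ty": 0, "tz": -0.1, "rx": 0, "ry": 0, "rz": 0, "fingers": 0}, {"tx": -0.1, "ty": 0, "tz": -0.22, "rx": 0, "ry": 0, "rz": 0, "fingers": 0}, {"tx": -0.1, "ty": 0, "tz": -0.22, "rx": 0, "ry": 0, "rz": 0, "fingers": 0}, {"tx": -0.15, "ty": 0, "tz": -0.15, "rx": 0, "ry": 0, "rz": 0, "fingers": 0}, {"tx": -0.2, "ty": 0, "tz": 0, "rx": 0, "ry": 0, "rz": 0, "fingers": 0}, {"tx": 0, "ty": 0, "tz": 0, "rx": 0, "ry": 0, "rz": 0, "fingers": 0}, {"tx": 0, "ty": 0, "tz": 0, "rx": 0, "ry": 0, "rz": 0, "fingers": 0}]'

```text
t: 10.5
tcp_pos: [0.4704, -0.0755, 0.4362]
ee_rot: [-2.525, -1.858, -0.003]
contact_force: [0.6, 0.1, -0.1]
grip_width: -0.0001
```

```bash
python3 -c "
from h import *
st();im=grab_frame('top');print(redx(im));cv2.imwrite('pics/top6.png',cv2.resize(im[130:270,205:405],None,fx=4,fy=4,interpolation=cv2.INTER_CUBIC))
"
```

```text
t 10.50 tcp [ 0.4704 -0.0755  0.4362] tip holder mm [-144.6    1.9  263.3] F holder [ 0.31 -0.5  -0.08] grip -0.000 j [-0.47  0.28  0.67  2.14 -0.25  0.8   0.05]
(np.float64(263.19388686131384), np.float64(182.48220802919707), array([156.01077744,  -1.03514564, 150.        ]))
```

View pics/top6.png

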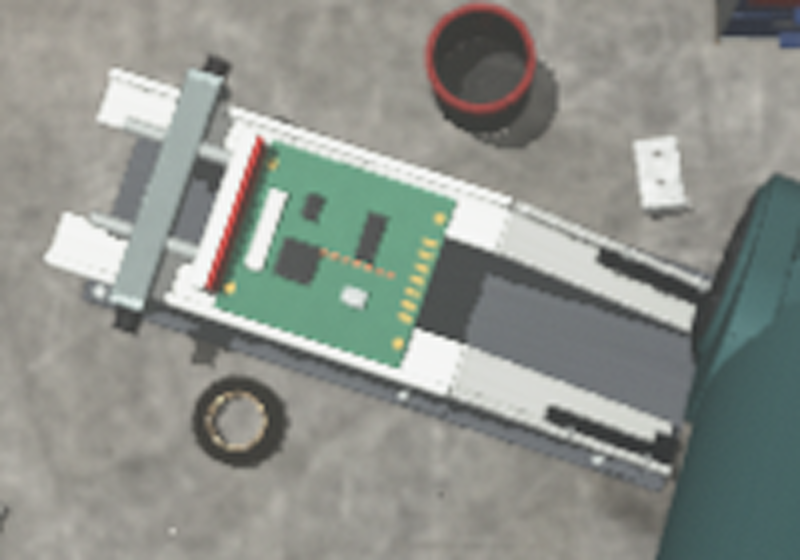

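The board lies flat against the red face, whose ends moved from (268,140) and (217,292) to about (262,138) and (211,290), a 4 to 5 mm shift. The pot, tape and bracket are at their earlier pixels, and the arm is clear.

```bash
python3 -c "
from bench import *
hand_in()"
```

```text
the job is handed in; nothing more can be done
```

I pushed the larger green board up the slope with the closed fingers running in the gap. I backed off once it was past the crest so it tipped flat onto the bed, then pushed it along until it met the red stop and nudged it back. The job is handed in, at about 10.6 s of the 58 s allowed.

- **Stop travel:** the red face's centroid in the top camera gives about 5 mm. Finger-tip travel after contact gives up to about 6 mm, and the shift of the face's ends gives about 4 mm. The three disagree by a millimetre or two, but all are under 1 cm.
- **Forces:** the readings I took while pushing were at most about 10 N along the travel direction, or 12 N in total.
- **Last picture:** the board lies flat and flush against the stop. The brush pot, black tape and steel bracket are where they started, and the arm is clear of everything with the contact force at zero.
- **Not checked:** I took no picture after the hand-in, and no check failed.

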